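# Find the concealed catch of the food-waste caddy and open its lid

## Robot

A 6-joint arm with a two-finger parallel gripper is mounted at the origin on a cart in front of the work surface, level with it; the furniture and walls round the work are solid. World frame = base frame: x ahead of the robot, y to its left, z up, the work surface at z = 0. Lengths are in mm, angles in degrees, forces in N, time in s.
With the tool pointing down it reaches from about 225 to 875 mm from the base axis. Payload 3.4 kg.
Tool frame: the origin (TCP) lies on the mounting face of the last link; the fingertips stand manip.tip_extent ahead of it and the grasp point (between the pads) lies 155 mm ahead of it (manip.tip_extent is the distance from the TCP to the fingertips, in mm); z points along the fingers, y is the line along which they close (so a half turn about z gives the same grasp; the last joint's range is limited). The gripper opens to 85 mm and grips with 20 to 120 N. Pads are 22 mm wide; open, the fingers measure 114 mm over their backs; the gripper's body (76 mm by 85 mm) begins 54 mm behind the grasp point. The pads swing forward as they close: fully open they stand 13 mm farther back than shut.
Start: joints at [61.593, 15.808, 86.224, -0, 77.962, -6.933], TCP at [210.511, 535.098, 404.728] pointing down, gripper open.
Joint ranges: [-165.64, 165.64], [-43.16, 119.46], [12.63, 154.43], [-67.54, 247.53], [6.08, 155.33], [-154.97, 154.97]. Speed limits (degrees/s): [147.25, 147.25, 180, 180, 180, 180].

## Interface

Orientations are given as [roll, pitch, yaw] about the fixed x, y, z axes, in that order (R = Rz(yaw) Ry(pitch) Rx(roll)).
In Python, from station import manip gives the robot as it stands.
- The arm moves only by the shell command python3 -m handwheel 'ROWS'. ROWS is JSON, a list of rows, each an object of numbers: "tx", "ty", "tz": the shift along the tool's x, y, z in mm; "rx", "ry", "rz": the turn, a rotation vector about the tool's x, y, z in rad; "grip": the closure, from 0 (fully open) to 1 (shut). A call has 1 to 5 rows; each row shifts and turns the commanded pose from where the row before left it, along the tool's axes as they then stand; what a row does not reach is not made up. A row lasts 1/8 s, in which the tool goes at most 62.5 mm and 10.7 degrees, less where a joint would pass 70% of its speed; a pose out of reach is approached as far as the arm can. A call is refused whole if a number of a shift passes 62.5 or a number of a turn 0.188, either way. A call with a gripper value outside its range is refused whole. The fingers move at their own pace and stop on an object; the grip force is fixed at half the most. Time passes only in rows, so rows that do not move let the fingers close. It gives the time, the measured TCP pose, the force, the opening and the grip force at its end, in the units of the state.
- manip.sense(): the state, without advancing time (a new reading comes with each control period).
- manip.get_image(name): name is "scene" or "top" or "wrist"; returns the picture (384x512x3 uint8, red, green, blue); there is no depth.
- manip.camera_model(name): a dict with "K" (3x3 intrinsics, pixels), "D" ([k1, k2, p1, p2, k3] as OpenCV has them; the pictures are not rectified), "R" (3x3) and "t" (3): a world point X has camera coordinates R X + t; the wrist camera has in their place "mount" (4x4, takes a point from camera to tool coordinates, whose origin is the TCP and whose axes are the flange's). Camera axes: x right, y down, z forward; pixel columns grow to the right and rows downward; lengths in mm; the calibration is good to about 2 mm. A picture is of the moment at which its call begins: read the wrist's pose just before it. camera_model takes no time and is no camera call.
- manip.finish_job(): hands the job in; it is judged then, once.
The state is a dict: "time": time; "qpos": joint angles; "joint_vel": joint speeds; "joint_torque": joint torques, N m; "position": TCP position; "orientation": TCP orientation; "force": force on the tool from outside, world axes, zero at the start; "wrist_torque": the same for the moment, N m; "gripper_width": opening from 0.0 (shut) to 1.0 (fully open); "gripper_force": force on a finger pad.
Only numpy, scipy, OpenCV 4.12 (cv2) and the standard library are available. Lean on these libraries where they do the work, as an engineer would, in place of code of your own. Each camera call takes 0.05 s, during which the arm holds its last target. There are 200 camera calls.

## Task

Open the round food-waste caddy on the worktop for the peelings. Its lid is held by a press catch that lies flush in the flat top somewhere along the side towards you: feel across the top with a fingertip for the place that gives and press it until the lid pops ajar, then push the lid up and back with the outside of the fingers until it stands nearly upright. Leave the caddy standing where it is, and do not disturb the onion on the board, the coffee cup or the spice jar.

Things in the scene. Friction and masses are not known exactly. Their poses are not given: they have to be found in the camera images.
- pail: Loose steel caddy, 2.5 to 4 kg, 180 mm across, flat grey top 110 mm up. Origin: centre of underside, z up, -x roughly to the robot. Its top (deck with the catch; lid behind a straight seam) sits turned on the pail by an unreported angle: from the axis the catch lies within 0.9 rad either side of the pail's own -x. Wall cabinets hang 0.58 m above the worktop from x = 0.6 on.
- catch (a joint): Press plate in the deck, same grey, 32 mm radially x 54 mm across in an opening 34 x 56 mm, centre 64 mm from the pail's axis, face 1.5 mm below the top. Value: travel pressed straight down, 0 to 0.006 m, springs back; 2 N to start, 5 N at the bottom; frees the lid at about 3.5 mm. All other parts of the closed top are rigid.
- lid (a joint): Flush 4 mm lid; straight front edge 41 mm from the axis on the catch's side, hinge level with the top 78 mm from the axis opposite (119 mm hinge to edge). A strike 22 mm wide stands 17 mm off its underside at the middle of that edge. Value: angle, 0 shut, 1.57 upright, 1.9 stop. Freed, it springs to about 1.0 rad; a stiff hinge (1 to 2 N at the edge) then holds it at any angle.
- onion: Brown onion, about 75 mm, loose on the chopping board to the right of the caddy; origin at its underside. To be left alone.
- cup: White espresso cup with a green band, 61 mm wide, 51 mm high, standing about 0.17 m to the left of the caddy's axis; origin at its underside. To be left alone.
- jar: Spice jar with a green cap, 46 mm wide, 106 mm high, standing behind and to the right of the caddy, about 0.2 m from its axis; origin at its underside. To be left alone.

How it is judged:
By the outcome, as a careful person would: the job done as asked, in the order asked, and still so for the second after the job is handed in, with the robot touching nothing.
It also fails if it takes over 64 s, if anything falls off the work surface, if the arm or the gripper's body presses on something with over 40 N, if the wrist force passes 120 N, or if a joint passes its speed limit or range.

## Working session

There is one attempt and no reset: what is moved stays moved. The work goes in short steps, Python scripts to look and compute and a shell command to move; the robot and the scene stay as the last step left them, time stands still between calls to the robot, and variables do not carry over. Pictures are saved under pics/ and viewed, at most 10 in all, crops included, and the job is handed in when it is done.

```bash
ls; mkdir -p pics; python3 - <<'E'
from station import manip
import cv2,numpy as np
s=manip.sense(); print(s['time'],s['position'],s['orientation'],manip.tip_extent,s['force'],s['gripper_width'])
ims=[]
for n in("scene","top"):
    im=cv2.cvtColor(manip.get_image(n),cv2.COLOR_RGB2BGR); cv2.imwrite(f'pics/{n}0.png',im); 
    m=manip.camera_model(n); R=np.array(m['R']);print(n,np.array(m['K']).tolist(),m['D'],(-R.T@np.array(m['t'])).tolist(),R[2]); ims.append(im)
print(manip.camera_model('wrist'))
E
```

```text
pics
0.0 [210.4034695  534.88607073 403.81449022] [-1.79893133e+02 -1.23830157e-02  1.58525407e+02] 173.4 [-0.47255345 -0.14406241  0.898122  ] 1.0008393037783958
scene [[385.90043228928386, 0.0, 258.51620383598765], [0.0, 385.90043228928386, 192.12799301412997], [0.0, 0.0, 1.0]] [-0.12129799  0.          0.          0.          0.        ] [13.448169423037882, -501.4424472669715, 582.6439756858589] [ 0.62751514  0.56266197 -0.53817865]
top [[418.92780243057086, 0.0, 253.16015170165517], [0.0, 418.92780243057086, 191.5073893856174], [0.0, 0.0, 1.0]] [-0.13087744  0.          0.          0.          0.        ] [465.61650844327903, 2.8382572200762155, 1203.8265668669749] [ 0.09216356 -0.00790322 -0.99571252]
{'K': array([[329.18284443,   0.        , 252.43715734],
       [  0.        , 329.18284443, 193.67935114],
       [  0.        ,   0.        ,   1.        ]]), 'D': array([-0.0978298,  0.       ,  0.       ,  0.       ,  0.       ]), 'mount': array([[ 5.63920024e-04, -9.58857520e-01, -2.83887193e-01,
         7.32274945e+01],
       [ 9.99999768e-01,  6.49437420e-04, -2.07117695e-04,
         1.13815084e+00],
       [ 3.82963326e-04, -2.83887011e-01,  9.58857663e-01,
         3.12548105e+01],
       [ 0.00000000e+00,  0.00000000e+00,  0.00000000e+00,
         1.00000000e+00]])}
```

View pics/scene0.png

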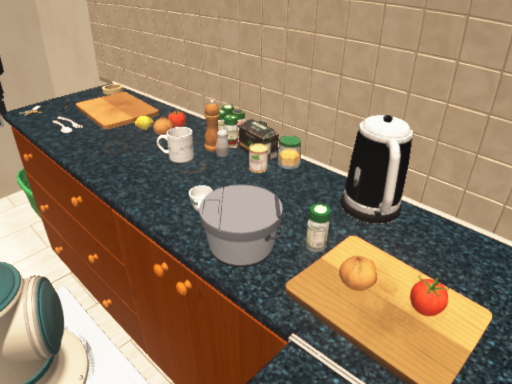

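View pics/top0.png

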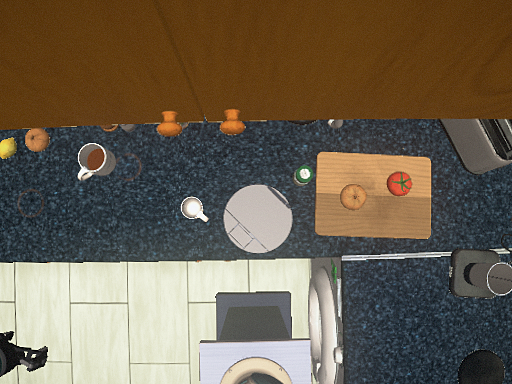

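The scene picture shows the pail at about (241,222). In the top picture its lid is centred at about (258,218), with seam lines at lower left. The cup is at (191,208), the jar at (304,174) and the onion at (353,196). Next I'll zoom in on the pail top.

```bash
python3 - <<'E'
import cv2,numpy as np
a=cv2.imread('pics/top0.png')[175:260,215:300]; b=cv2.imread('pics/scene0.png')[175:270,185:295]
f=lambda x:cv2.resize(x,(400,400),interpolation=cv2.INTER_CUBIC)
o=np.hstack([f(a),f(b)]); o=cv2.convertScaleAbs(o,alpha=1.2); cv2.imwrite('pics/z0.png',o)
E
```

```text
(no output)
```

View pics/z0.png

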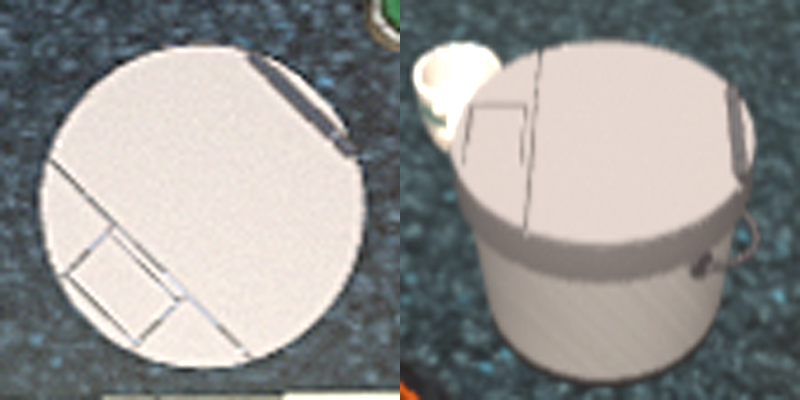

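The catch outline is visible in the top crop, centred at about (125,285), which is pixel (241.6,235.6). The hinge bar is at crop (302,105) and the seam runs from (50,160) to (248,355).

```bash
cat > h.py <<'E'
from station import manip
import cv2,numpy as np
from scipy.spatial.transform import Rotation as Ro
def ray(n,p,z):
    m=manip.camera_model(n);K,D,R,t=[np.array(m[k]) for k in('K','D','R','t')]
    u=cv2.undistortPoints(np.array(p,float).reshape(-1,1,2),K,D)[:,0]
    d=np.c_[u,np.ones(len(u))]@R; c=-R.T@t
    return c+d*((z-c[2])/d[:,2])[:,None]
def st():
    s=manip.sense();p=np.array(s['position']);R=Ro.from_euler('xyz',s['orientation'],degrees=True).as_matrix()
    return s,p,R
E
python3 - <<'E'
from h import *
c=lambda P:[(215+x*.2125-.4,175+y*.2125-.4) for x,y in P]
W=ray('top',c([(203,206),(125,285),(302,105),(50,160),(248,355),(40,206),(366,206),(203,44),(203,368)]),110)
print(W.round(1))
ce=W[5:].mean(0);print('centre',ce); d=W[1]-ce; print(np.linalg.norm(d),np.degrees(np.arctan2(d[1],d[0])))
s=W[4]-W[3];print('seam',np.degrees(np.arctan2(s[1],s[0])), )
d=W[2]-ce; print('hinge',np.linalg.norm(d),np.degrees(np.arctan2(d[1],d[0])))
# scene check: rim extremes
f=lambda P:[(185+x*.275-.4,175+y*.2375-.4) for x,y in P]
S=ray('scene',f([(495,133),(452,140),(756,140),(600,40),(600,243),(541,50),(525,235)]),110);print(S.round(1))
print(ray('top',[(191,208)],51),ray('top',[(304,174)],106),ray('top',[(353,196)],60))
E
```

```text
[[ 496.2  -16.1  110. ]
 [ 453.6   28.1  110. ]
 [ 551.   -72.6  110. ]
 [ 523.8   68.2  110. ]
 [ 413.4  -38.8  110. ]
 [ 498.4   74.3  110. ]
 [ 493.9 -106.6  110. ]
 [ 586.5  -18.4  110. ]
 [ 406.9  -13.8  110. ]]
centre [496.43200011 -16.11454703 110.        ]
61.56500336737501 134.06122677314193
seam -135.8592463581547
hinge 78.58231622662628 -45.98277299504666
[[ 616.5 -142.8  110. ]
 [ 593.5 -127.8  110. ]
 [ 721.3 -262.2  110. ]
 [ 741.8 -139.9  110. ]
 [ 580.8 -237.4  110. ]
 [ 705.2 -117.6  110. ]
 [ 557.5 -203.7  110. ]]
[[530.70978758 166.3078699   51.        ]] [[ 610.59754766 -141.68328032  106.        ]] [[ 552.44937827 -281.82420263   60.        ]]
```

```bash
python3 -m handwheel '[{"rz":0.142,"grip":1},{"rz":0.142,"grip":1},{"rz":0.142,"grip":1},{"tx":-53,"ty":-17.7,"tz":3,"grip":1},{"tx":-53,"ty":-17.7,"tz":3,"grip":1}]'
python3 -m handwheel '[{"tx":-53,"ty":-17.7,"tz":3,"grip":1},{"tx":-53,"ty":-17.7,"tz":3,"grip":1},{"tx":-53,"ty":-17.7,"tz":3,"grip":1},{"tx":-53,"ty":-17.7,"tz":3,"grip":1},{"tx":-53,"ty":-17.7,"tz":3,"grip":1}]'
python3 -m handwheel '[{"tx":-53,"ty":-17.7,"tz":3,"grip":1},{"tx":-53,"ty":-17.7,"tz":3,"grip":1},{"grip":1},{"grip":1}]'
python3 - <<'E'
from h import *
s,p,R=st(); print(p,s['orientation'],s['force'],s['gripper_width']); cv2.imwrite('pics/w1.png',cv2.cvtColor(manip.get_image('wrist'),cv2.COLOR_RGB2BGR))
f=lambda P:[(185+(x-400)*.275-.4,175+y*.2375-.4) for x,y in P]
S=ray('scene',f([(495,133),(541,50),(525,235),(738,130)]),110);print(S.round(1))
E
```

```text
[210.4085208  534.91521126 403.93519523] [-1.79906882e+02 -1.06873919e-02  1.58525688e+02] [-0.54140394 -0.63154339  0.32499077] 1.0010370030131954
[[451.8  28.8 110. ]
 [525.8  68.1 110. ]
 [407.2 -45.8 110. ]
 [553.6 -73.2 110. ]]invalid input
invalid input
invalid input
```

View pics/w1.png

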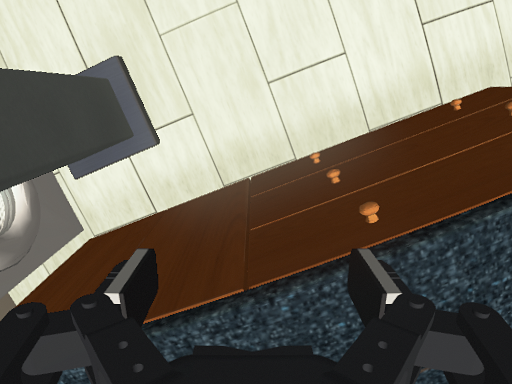

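The arm hasn't moved: this wrist view is still from the start pose, and the rows were rejected. The scene view puts the catch at (452,29), which agrees with the top view. I'll try complete rows.

```bash
python3 -m handwheel '[{"tx":0,"ty":0,"tz":0,"rx":0,"ry":0,"rz":0.142,"grip":1},{"tx":0,"ty":0,"tz":0,"rx":0,"ry":0,"rz":0.142,"grip":1},{"tx":0,"ty":0,"tz":0,"rx":0,"ry":0,"rz":0.142,"grip":1}]'
```

```text
time: 0.52
position: [210.5, 535.0, 404.3]
orientation: [-180.0, 0.0, 133.8]
force: [-0.2, 0.7, 0.2]
gripper_width: 0.375
gripper_force: 0.0
```

```bash
python3 -m handwheel '[{"tx":-53,"ty":-17.7,"tz":3,"rx":0,"ry":0,"rz":0,"grip":1},{"tx":-53,"ty":-17.7,"tz":3,"rx":0,"ry":0,"rz":0,"grip":1},{"tx":-53,"ty":-17.7,"tz":3,"rx":0,"ry":0,"rz":0,"grip":1},{"tx":-53,"ty":-17.7,"tz":3,"rx":0,"ry":0,"rz":0,"grip":1},{"tx":-53,"ty":-17.7,"tz":3,"rx":0,"ry":0,"rz":0,"grip":1}]'
python3 -m handwheel '[{"tx":-53,"ty":-17.7,"tz":3,"rx":0,"ry":0,"rz":0,"grip":1},{"tx":-53,"ty":-17.7,"tz":3,"rx":0,"ry":0,"rz":0,"grip":1},{"tx":-53,"ty":-17.7,"tz":3,"rx":0,"ry":0,"rz":0,"grip":1},{"tx":-53,"ty":-17.7,"tz":3,"rx":0,"ry":0,"rz":0,"grip":1},{"tx":0,"ty":0,"tz":0,"rx":0,"ry":0,"rz":0,"grip":1}]'
python3 - <<'E'
from h import *
s,p,R=st(); print(p,s['orientation'],s['force'],s['gripper_width']); cv2.imwrite('pics/w2.png',cv2.cvtColor(manip.get_image('wrist'),cv2.COLOR_RGB2BGR))
t=np.array([452,29.5,110+173.4+20]); print('delta tool',R.T@(t-p), R[:,2])
E
```

```text
time: 1.15
position: [331.8, 281.6, 389.5]
orientation: [180.0, 0.0, 134.2]
force: [2.3, 0.5, -0.4]
gripper_width: 0.001
gripper_force: 0.0
time: 1.78
position: [429.7, 78.7, 377.3]
orientation: [-180.0, 0.0, 133.8]
force: [-0.4, 0.4, 0.5]
gripper_width: -0.001
gripper_force: 0.0
[429.65015643  78.69555897 377.33426003] [-1.79959919e+02  4.96595543e-02  1.33765646e+02] [-0.41729973  0.35612131  0.49614821] -0.0005644368186820653
delta tool [-50.92332485 -17.83681824  73.99091997] [ 9.43269194e-05 -1.10980773e-03 -9.99999380e-01]
```

View pics/w2.png

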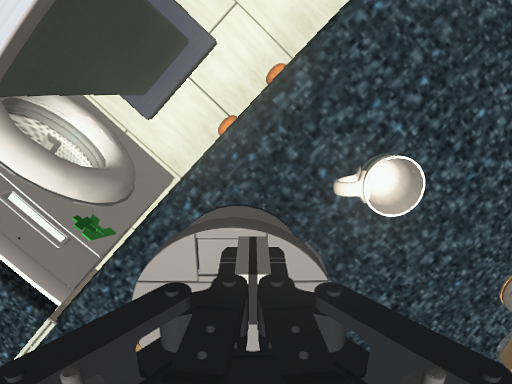

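The wrist view shows the near rim at about (237,207–222). The catch's outer-left corner is at about (197,236) and the seam is at about row 281. I'll check these against the estimate.

```bash
python3 - <<'E'
from h import *
s,p,R=st(); m=manip.camera_model('wrist');M=np.array(m['mount'])
u=cv2.undistortPoints(np.array([(197,237),(197,276),(145,281),(318,281)],float).reshape(-1,1,2),m['K'],m['D'])[:,0]
d=np.c_[u,np.ones(4)]@M[:3,:3].T@R.T; c=R@M[:3,3]+p
W=c+d*((110-c[2])/d[:,2])[:,None]; print(W.round(1))
ce=np.array([496.4,-16.1,110]);a=np.radians(134);U=np.array([np.cos(a),np.sin(a),0]);V=np.array([U[1],-U[0],0])
print([((w-ce)@U,(w-ce)@V) for w in W])
print('s',manip.sense()['position'])
E
```

```text
[[419.5  27.9 110. ]
 [442.3   1.6 110. ]
 [414.5 -32.6 110. ]
 [516.9  67.  110. ]]
[(np.float64(85.06440831281309), np.float64(-24.69976059848069)), (np.float64(50.368963038987886), np.float64(-26.624023226285004)), (np.float64(45.04918407106453), np.float64(-70.3736582858248)), (np.float64(45.517201082895404), np.float64(72.42763967357683))]
s [428.67464683  80.31996151 377.32501612]
```

```bash
python3 -m handwheel '[{"tx":-50,"ty":-18,"tz":0,"rx":0,"ry":0,"rz":0,"grip":1},{"tx":0,"ty":0,"tz":40,"rx":0,"ry":0,"rz":0,"grip":1},{"tx":0,"ty":0,"tz":38,"rx":0,"ry":0,"rz":0,"grip":1},{"tx":0,"ty":0,"tz":0,"rx":0,"ry":0,"rz":0,"grip":1},{"tx":0,"ty":0,"tz":0,"rx":0,"ry":0,"rz":0,"grip":1}]'
python3 - <<'E'
from h import *
P=[]
for k in range(4):
    im=manip.get_image('scene'); s,p,R=st(); P.append(p)
print(np.mean(P,0),s['force'])
cv2.imwrite('pics/s3.png',cv2.resize(cv2.cvtColor(im,cv2.COLOR_RGB2BGR)[90:270,150:330],(600,600),interpolation=cv2.INTER_CUBIC))
E
```

```text
time: 2.45
position: [450.5, 34.2, 300.8]
orientation: [179.9, 0.1, 134.2]
force: [1.2, -0.1, 0.1]
gripper_width: 0.005
gripper_force: 0.0
[450.66922686  33.86214005 301.2423487 ] [-1.46638085  0.01285884 -0.87042283]
```

View pics/s3.png

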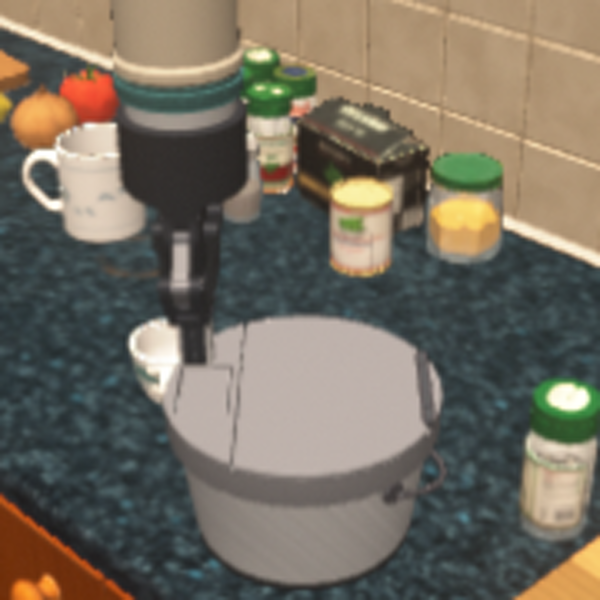

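The fingertips hang over the catch outline, with tips at about (195,360) and the plate centred at about (205,395). Next I'll lower in small steps and watch the force.

```bash
python3 -m handwheel '[{"tx":-2,"ty":-1,"tz":8,"rx":0,"ry":0,"rz":0,"grip":1},{"tx":0,"ty":0,"tz":8,"rx":0,"ry":0,"rz":0,"grip":1},{"tx":0,"ty":0,"tz":1.5,"rx":0,"ry":0,"rz":0,"grip":1},{"tx":0,"ty":0,"tz":0,"rx":0,"ry":0,"rz":0,"grip":1}]'
python3 -m handwheel '[{"tx":0,"ty":0,"tz":1.5,"rx":0,"ry":0,"rz":0,"grip":1},{"tx":0,"ty":0,"tz":0,"rx":0,"ry":0,"rz":0,"grip":1}]'
python3 -m handwheel '[{"tx":0,"ty":0,"tz":1.5,"rx":0,"ry":0,"rz":0,"grip":1},{"tx":0,"ty":0,"tz":0,"rx":0,"ry":0,"rz":0,"grip":1}]'
```

```text
time: 3.15
position: [450.6, 31.2, 281.9]
orientation: [-180.0, -0.0, 134.1]
force: [-0.9, -0.2, 0.1]
gripper_width: -0.0
gripper_force: 0.3
time: 3.4
position: [450.7, 31.2, 280.8]
orientation: [-180.0, -0.0, 134.1]
force: [-1.0, -0.8, 2.9]
gripper_width: -0.003
gripper_force: 1.1
time: 3.65
position: [450.7, 31.2, 279.2]
orientation: [-180.0, -0.0, 134.1]
force: [-1.3, 0.1, 3.2]
gripper_width: -0.002
gripper_force: 1.7
```

```bash
python3 -m handwheel '[{"tx":0,"ty":0,"tz":1.2,"rx":0,"ry":0,"rz":0,"grip":1},{"tx":0,"ty":0,"tz":0,"rx":0,"ry":0,"rz":0,"grip":1}]'
python3 -m handwheel '[{"tx":0,"ty":0,"tz":1,"rx":0,"ry":0,"rz":0,"grip":1},{"tx":0,"ty":0,"tz":0,"rx":0,"ry":0,"rz":0,"grip":1}]'
python3 - <<'E'
from h import *
im=manip.get_image('scene'); s,p,R=st(); print(p,s['force'])
cv2.imwrite('pics/s4.png',cv2.resize(cv2.cvtColor(im,cv2.COLOR_RGB2BGR)[90:270,150:330],(500,500),interpolation=cv2.INTER_CUBIC))
E
```

```text
time: 3.9
position: [450.7, 31.2, 278.0]
orientation: [-180.0, -0.0, 134.1]
force: [-1.9, -2.0, 3.8]
gripper_width: -0.001
gripper_force: 1.9
time: 4.15
position: [450.7, 31.2, 277.0]
orientation: [-180.0, -0.0, 134.1]
force: [-1.6, -0.6, 3.7]
gripper_width: 0.002
gripper_force: 2.1
[450.72165381  31.18523063 276.98259634] [-2.820384   -0.04198053  4.3096475 ]
```

View pics/s4.png

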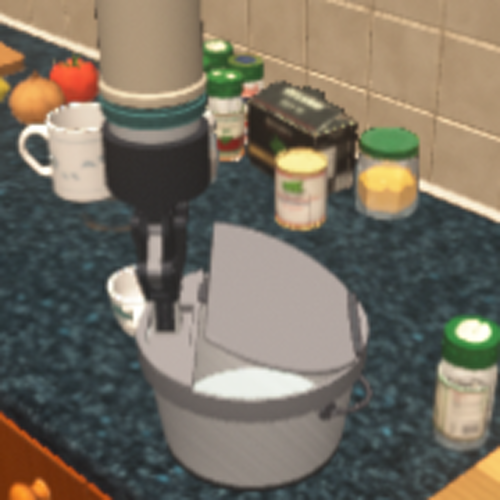

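The lid has popped ajar to about 1 rad. Next: raise the tool, half-open the fingers so they straddle the strike, and bring them in towards the lid edge.

```bash
python3 -m handwheel '[{"tx":0,"ty":0,"tz":-15,"rx":0,"ry":0,"rz":0,"grip":1},{"tx":0,"ty":0,"tz":-35,"rx":0,"ry":0,"rz":0,"grip":1},{"tx":0,"ty":0,"tz":-32,"rx":0,"ry":0,"rz":0,"grip":0.4},{"tx":0,"ty":0,"tz":0,"rx":0,"ry":0,"rz":0,"grip":0.4},{"tx":0,"ty":0,"tz":0,"rx":0,"ry":0,"rz":0,"grip":0.4}]'
python3 -m handwheel '[{"tx":-20,"ty":0,"tz":0,"rx":0,"ry":0,"rz":0,"grip":0.4},{"tx":-20,"ty":0,"tz":0,"rx":0,"ry":0,"rz":0,"grip":0.4},{"tx":-10,"ty":0,"tz":0,"rx":0,"ry":0,"rz":0,"grip":0.4},{"tx":0,"ty":0,"tz":0,"rx":0,"ry":0,"rz":0,"grip":0.4},{"tx":0,"ty":0,"tz":0,"rx":0,"ry":0,"rz":0,"grip":0.4}]'
python3 - <<'E'
from h import *
im=manip.get_image('scene'); s,p,R=st(); print(p,s['force'])
cv2.imwrite('pics/s5.png',cv2.resize(cv2.cvtColor(im,cv2.COLOR_RGB2BGR)[90:270,150:330],(500,500),interpolation=cv2.INTER_CUBIC))
E
```

```text
time: 4.82
position: [450.6, 31.3, 358.2]
orientation: [-180.0, -0.0, 134.1]
force: [-0.9, -0.0, -0.9]
gripper_width: 0.605
gripper_force: 0.0
time: 5.45
position: [485.4, -4.7, 358.7]
orientation: [-180.0, -0.1, 134.1]
force: [-0.6, 0.0, 1.1]
gripper_width: 0.598
gripper_force: 0.0
[485.24020134  -4.53908923 358.8575512 ] [ 0.21067776 -0.52098471 -0.07908063]
```

View pics/s5.png

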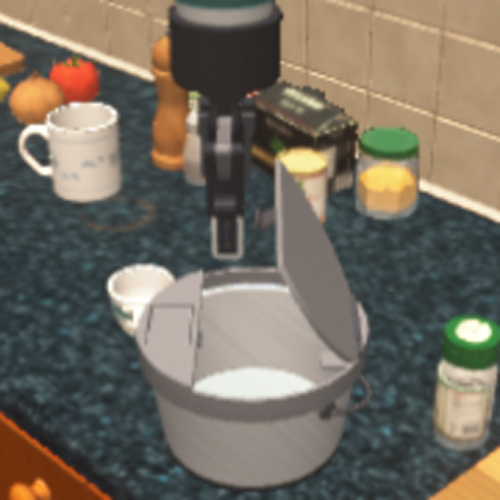

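The lid stands at about 1 rad, with its edge at (280,165) and the strike at (265,215). The fingers are at (228,240), in front of it. Next I'll push.

```bash
for i in 1; do python3 -m handwheel '[{"tx":-8,"ty":0,"tz":0,"rx":0,"ry":0,"rz":0,"grip":0.4},{"tx":-8,"ty":0,"tz":0,"rx":0,"ry":0,"rz":0,"grip":0.4},{"tx":-8,"ty":0,"tz":0,"rx":0,"ry":0,"rz":0,"grip":0.4},{"tx":-6,"ty":0,"tz":0,"rx":0,"ry":0,"rz":0,"grip":0.4}]'; done
python3 -m handwheel '[{"tx":-6,"ty":0,"tz":0,"rx":0,"ry":0,"rz":0,"grip":0.4},{"tx":-6,"ty":0,"tz":0,"rx":0,"ry":0,"rz":0,"grip":0.4},{"tx":-6,"ty":0,"tz":0,"rx":0,"ry":0,"rz":0,"grip":0.4},{"tx":-6,"ty":0,"tz":0,"rx":0,"ry":0,"rz":0,"grip":0.4}]'
python3 -m handwheel '[{"tx":-5,"ty":0,"tz":0,"rx":0,"ry":0,"rz":0,"grip":0.4},{"tx":-4,"ty":0,"tz":0,"rx":0,"ry":0,"rz":0,"grip":0.4},{"tx":-3,"ty":0,"tz":0,"rx":0,"ry":0,"rz":0,"grip":0.4},{"tx":0,"ty":0,"tz":0,"rx":0,"ry":0,"rz":0,"grip":0.4}]'
python3 - <<'E'
from h import *
im=manip.get_image('scene'); s,p,R=st(); print(p,s['force'], (p-np.array([496.4,-16.1,0]))@[-.695,.719,0])
cv2.imwrite('pics/s6.png',cv2.resize(cv2.cvtColor(im,cv2.COLOR_RGB2BGR)[90:270,150:330],(500,500),interpolation=cv2.INTER_CUBIC))
E
```

```text
time: 6.0
position: [506.5, -26.3, 359.0]
orientation: [180.0, -0.1, 134.1]
force: [-2.4, 2.3, 1.4]
gripper_width: 0.599
gripper_force: 1.3
time: 6.5
position: [523.5, -43.8, 359.0]
orientation: [180.0, 0.0, 134.1]
force: [-1.0, 0.6, 1.0]
gripper_width: 0.599
gripper_force: 0.8
time: 7.0
position: [531.8, -52.4, 359.0]
orientation: [180.0, 0.0, 134.1]
force: [0.0, -0.3, -0.5]
gripper_width: 0.599
gripper_force: 0.0
[531.73114226 -52.29752817 358.93219843] [-0.87113686 -0.23198891  0.17033853] -50.581166623293775
```

View pics/s6.png

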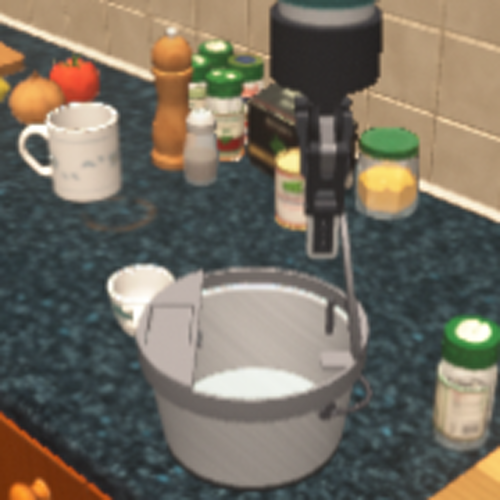

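The lid is now nearly upright, its line running from (357,360) to about (342,215), and the pail hasn't moved. I'll give it a last 4 mm and then back straight out.

```bash
python3 -m handwheel '[{"tx":-2,"ty":0,"tz":0,"rx":0,"ry":0,"rz":0,"grip":0.4},{"tx":-2,"ty":0,"tz":0,"rx":0,"ry":0,"rz":0,"grip":0.4},{"tx":0,"ty":0,"tz":0,"rx":0,"ry":0,"rz":0,"grip":0.4}]'
python3 -m handwheel '[{"tx":10,"ty":0,"tz":0,"rx":0,"ry":0,"rz":0,"grip":0.4},{"tx":30,"ty":0,"tz":0,"rx":0,"ry":0,"rz":0,"grip":0.4},{"tx":40,"ty":0,"tz":-10,"rx":0,"ry":0,"rz":0,"grip":0.4},{"tx":40,"ty":0,"tz":-20,"rx":0,"ry":0,"rz":0,"grip":0.4},{"tx":0,"ty":0,"tz":0,"rx":0,"ry":0,"rz":0,"grip":0.4}]'
python3 - <<'E'
from h import *
im=manip.get_image('scene'); s,p,R=st(); print(p,s['force'])
cv2.imwrite('pics/s7.png',cv2.resize(cv2.cvtColor(im,cv2.COLOR_RGB2BGR)[90:310,150:410],(650,550),interpolation=cv2.INTER_CUBIC))
E
```

```text
time: 7.42
position: [534.4, -55.1, 359.0]
orientation: [180.0, 0.0, 134.1]
force: [-0.7, 0.6, 0.6]
gripper_width: 0.601
gripper_force: 0.2
time: 8.05
position: [448.8, 32.9, 390.4]
orientation: [179.9, 0.1, 134.3]
force: [-0.6, 0.3, 0.9]
gripper_width: 0.596
gripper_force: 0.0
[449.86414326  32.04904481 389.844548  ] [ 0.00542695 -0.51110733  0.85993165]
```

View pics/s7.png

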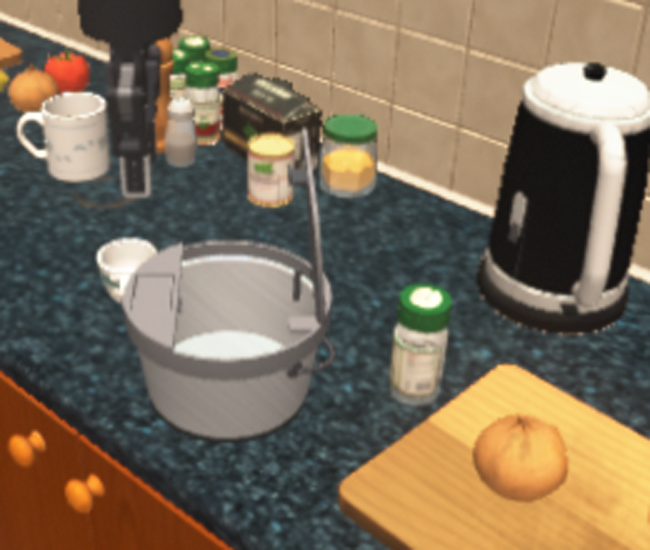

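The lid stands nearly upright on its own and the robot is clear. The pail, cup, jar and onion are where they were.

```bash
python3 -c "
from station import manip
print(manip.finish_job())"
```

```text
the job is handed in; nothing more can be done
None
```

The caddy is open and the job is handed in: I pressed the catch until the lid popped, then pushed the lid nearly upright (about 1.5 rad, estimated from the finger position). The last picture shows the caddy, cup, jar and onion where they were and the robot touching nothing, about 8 s into the 64 s limit.

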